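# Stop the shaker, take the flask off, release the stop

### The arm

A 6-joint arm with a two-finger parallel gripper is mounted at the origin on the work surface. World frame = base frame: x ahead of the robot, y to its left, z up, the work surface at z = 0. Lengths are in m, angles in degrees, forces in N, time in s.
With the tool pointing down it reaches from about 0.25 to 0.725 m from the base axis. Payload 9.7 kg.
Tool frame: the origin (TCP) lies at the very end of the fingers, on their centre line; the grasp point (between the pads) lies grasp_offset behind it (grasp_offset is the distance from the TCP to the grasp point, in m); z points along the fingers, y is the line along which they close (so a half turn about z gives the same grasp; the last joint's range is limited). The gripper opens to 85 mm and grips with 20 to 120 N. Pads are 22 mm wide; open, the fingers measure 114 mm over their backs; the gripper's body (76 mm by 85 mm) begins 54 mm behind the grasp point. The pads swing forward as they close: fully open they stand 13 mm farther back than shut.
Start: joints at [-65.89, 4.979, 10.078, 95.1, 0, 90], TCP at [0.225, -0.502, 0.231] pointing down, gripper open.
Joint ranges: [-179.16, 179.16], [-48.56, 103.87], [-65.8, 70.77], [-126.05, 130.52], [-82.76, 87.17], [-180, 180]. Speed limits (degrees/s): [127.2, 127.2, 147.25, 180, 180, 180].

### API

Orientations are given as [roll, pitch, yaw] about the fixed x, y, z axes, in that order (R = Rz(yaw) Ry(pitch) Rx(roll)).
In Python, from workcell import get_obs, camera, calibration, job_done, recognise, cut_out, mark_of, grasp_offset gives the robot as it stands.
- The arm moves only by the tool servo_tool, never from a script. Its argument "moves" is a list of rows, each a list of 3 entries, a list of its own where there are three numbers: the turn, a rotation vector about the tool's x, y, z in degrees, then the shift along the tool's x, y, z in m, then the opening in per cent of the stroke, from 0 (shut) to 100 (fully open). In form: [[[ax, ay, az], [x, y, z], claw], ...]. A call has 1 to 12 rows; each row shifts and turns the commanded pose from where the row before left it, along the tool's axes as they then stand; what a row does not reach is not made up. A row lasts 1/10 s, in which the tool goes at most 50 mm and 8.59 degrees, less where a joint would pass 70% of its speed; a pose out of reach is approached as far as the arm can. A call is refused whole if a number of a shift passes 0.05 or a number of a turn 8.59, either way. A call with a gripper value outside its range is refused whole. The fingers move at their own pace and stop on an object; "force" is the grip in N (left out, the last holds). Time passes only in rows, so rows that do not move let the fingers close. It gives the time, the measured TCP pose, the force, the opening and the grip force at its end, in the units of the state.
- get_obs(): the state, without advancing time (a new reading comes with each control period).
- camera(name): name is "scene" or "top"; returns (picture, depth): 480x640x3 uint8, red, green, blue; 480x640 float32, m along the optical axis (not along the pixel's ray), 0 where there is no reading.
- calibration(name): a dict with "camera_matrix" (3x3 intrinsics, pixels), "dist" ([k1, k2, p1, p2, k3] as OpenCV has them; the pictures are not rectified), "R" (3x3) and "t" (3): a world point X has camera coordinates R X + t. Camera axes: x right, y down, z forward; pixel columns grow to the right and rows downward; lengths in m; the calibration is good to about 2 mm. A picture is of the moment at which its call begins. calibration takes no time and is no camera call.
- job_done(): hands the job in; it is judged then, once.
Trained networks look in the newest picture that a camera, given by its name, has taken for a name from the list of things; names that differ only in an ending like _2 or _b are one class to them, and where a whole thing is asked for, a point or a joint stands for the part that bears it (a point fixed in the world has none). Each returns a list of dicts, best first, with "score" (0 to 1); they miss things now and then, are a little off and sometimes report something else, mostly with a low value. They report only what shows in the picture. A call takes as long as a camera call. They do not tell look-alikes from the thing itself.
- recognise(name, camera): "xyz" ([x, y, z] in m, in the coordinates of the camera as it stood for that picture, good to about 4 mm: the middle of the surface that is visible of it).
- cut_out(name, camera): "mask" (480x640 bool, what is visible of it).
- mark_of(name, camera): "xyz" ([x, y, z] in m, in the coordinates of the camera as it stood for that picture, good to about 4 mm: a listed point, or the origin of a listed thing).
The state is a dict: "time": time; "q": joint angles; "qd": joint speeds; "joint_efforts": joint torques, N m; "ee_pos": TCP position; "tcp_rot": TCP orientation; "wrist_force": force on the tool from outside, world axes, zero at the start; "torque": the same for the moment, N m; "opening": finger opening in m; "grasp_force": force on a finger pad.
Only numpy, scipy, OpenCV 4.12 (cv2) and the standard library are available. Lean on these libraries where they do the work, as an engineer would, in place of code of your own. Each camera call takes 0.05 s, during which the arm holds its last target. There are 200 camera calls.

### The job

The shaker is in the pause of a timed run and may start again by itself: before touching any glassware, press the black mushroom stop on its sloped front panel in until it stays down when you let go. With the stop latched, lift the conical flask off the platform, keeping it upright, and set it down gently in the steel tray, leaving the two bottles, the speed dial and the tip box as they are. Then turn the mushroom clockwise until it springs back out, so that the run goes on with the bottles.

Things in the scene. Friction and masses are not known exactly. Their poses are not given: they have to be found in the camera images.
- shaker: bench orbital shaker at rest, fixed, cream housing 330 x 240 x 92 mm. Origin: centre of its underside on the bench; x to its back, y to the left of someone facing its front, z up. Its front (-x) looks away from the robot and is a control panel as wide as the housing, sloped 30 degrees from level, from height 28 mm at x = -165 mm up to 92 mm at x = -55 mm
- platform (a point): centre of the shaker's platform, on top of its rubber mat, 106.5 mm above the bench. The mat is 198 x 218 mm with a rail 11 mm high round it. The flask and the two bottles stand on it in any order, centres 75 mm or more apart and 40 mm or more from the rail. Same axes as the shaker
- stop_top (a point): centre of the top of the mushroom stop, on the left half of the panel (+y of the shaker). z points out of the panel along the button's axis (30 degrees from vertical, leaning away from the robot), y level along the panel; it moves in with the button, does not turn with it. Sprung out it is 36 mm off the panel
- stop (a joint): how far the mushroom is pressed in (m): 0 fully out, 0.0085 at the bottom. Pushed to the bottom, which takes about 10 N along its axis (return spring 4 to 8 N and a spring catch), it comes back a little and stays latched at about 0.0065. Pulling does not free it
- stop_turn (a joint): how far the head is turned clockwise, seen looking at the button from outside (rad): 0 at rest, end stop 0.9; it does not turn the other way from 0. A latched head comes free at 0.5 to 0.6 (turn it to about 0.8) and springs out when the grip lets it; let go, it turns back to 0 in about 1 s. Turning takes under 0.1 N m
- mushroom: the mushroom head: black, round, domed, 40 mm in diameter, fluted side, two light moulded arrows on top. Origin on its axis, 36 mm behind the top of the dome, z out along the axis; moves and turns with the button. Its gripping side spans 5 to 14 mm behind the top, its underside is 17 mm behind it. Below it a fixed collar, 45 mm in diameter, reaches 7 mm off the panel
- flask: conical (Erlenmeyer) flask of clear glass, the only vessel with a sloping wall: 51 mm across the foot, 25 mm at the neck, 88 mm high, 60 to 130 g. Blue screw cap like those of the bottles, 33 mm in diameter, 67 to 88 mm above the foot, by which it is best held. Origin: centre of its foot, z up
- bottle_a: straight-sided clear glass bottle, 46 mm in diameter, 88 mm high, same blue 33 mm cap; stays on the platform. Origin: centre of its foot.
- bottle_b: a second bottle just like bottle_a; stays on the platform. Origin: centre of its foot.
- tray: empty stainless steel tray on the bench at one side of the shaker (left or right), fixed, 170 x 140 mm (x, y), walls 3 mm thick and 20 mm high, floor 3 mm thick. Origin: centre of its underside on the bench.
- tipbox: closed grey pipette tip box, 122 x 84 x 66 mm, on the bench at the other side of the shaker; a bystander. Origin: centre of its underside.
- dial_mark (a point): white pointer mark on the rim of the shaker's speed dial, a black knob 22 mm in diameter (29 mm at its foot) and 17 mm high on the other half of the panel; 10.5 mm from the dial's axis. It must stay where it is set.
Things that resemble listed ones, but are neither listed nor needed, are in the scene too. There is more than one size of the tray; the one meant has the size given above. What is shaped like the flask but green is not meant.

How it is judged (in metres and radians):
On the way, in this order (a step that is already met when the one before it is completed fails the run):
1. the stop stays latched down (more than 5 mm in) with nothing touching it (value of joint stop above 0.005 m and contact force between each of the fingers, the arm and mushroom below 0.2 N), for 0.3 s.
2. the flask stands upright in the tray, let go, while the stop is still latched (x of flask in the frame of tray between -0.062 and 0.062 m and y of flask in the frame of tray between -0.047 and 0.047 m and z of flask in the frame of tray between -0.002 and 0.009 m and angle between flask's own z axis and vertical below 0.12 rad and contact force between each of the fingers, the arm and flask below 0.2 N and linear speed of flask below 0.03 m/s and value of joint stop above 0.005 m), for 0.3 s.
At the end, for the whole second after the job is handed in: the mushroom has sprung fully out (less than 1.5 mm in) and is let go; the flask stands upright (within 7 degrees) on the tray's floor, at rest and let go; both bottles stand upright on the shaker's platform (value of joint stop below 0.0015 m and contact force between each of the fingers, the arm and mushroom below 0.2 N and x of flask in the frame of tray between -0.062 and 0.062 m and y of flask in the frame of tray between -0.047 and 0.047 m and z of flask in the frame of tray between -0.002 and 0.009 m and angle between each of flask, bottle_a, bottle_b's own z axis and vertical below 0.12 rad and contact force between each of the fingers, the arm and flask below 0.2 N and linear speed of flask below 0.03 m/s and z of each of bottle_a, bottle_b in the frame of shaker above 0.1 m); the robot touches nothing.
It fails at once if the robot touches the flask or a bottle while the stop is not latched (value of joint stop below 0.005 m and (contact force between any of the fingers, the arm and flask above 0.5 N or contact force between any of the fingers, the arm and bottle_a above 0.5 N or contact force between any of the fingers, the arm and bottle_b above 0.5 N)).
It fails at once if a bottle is shifted more than 20 mm or tipped (distance of any of bottle_a, bottle_b from where it was at the start of the episode above 0.02 m or angle between any of bottle_a, bottle_b's own z axis and vertical above 0.25 rad).
It fails at once if the flask is tipped more than 25 degrees (angle between flask's own z axis and vertical above 0.44 rad).
It fails at once if the flask is let fall (faster than 0.4 m/s with no finger on it) or pressed hard onto the tray (more than 40 N) (contact force between flask and tray above 40 N or (linear speed of flask above 0.4 m/s and contact force between the fingers and flask below 0.2 N)).
It fails at once if the speed dial is turned (its mark moved more than 5 mm) or the tip box is pushed more than 20 mm (distance of dial_mark from where it was at the start of the episode above 0.005 m or distance of tipbox from where it was at the start of the episode above 0.02 m).
It also fails if it takes over 64 s, if anything falls off the work surface, if the arm or the gripper's body presses on something with over 40 N, if the wrist force passes 120 N, or if a joint passes its speed limit or range.

## Working session

There is one attempt and no reset: what is moved stays moved. The work goes in short steps, Python scripts to look and compute and a tool call to move; the robot and the scene stay as the last step left them, time stands still between calls to the robot, and variables do not carry over. Pictures are saved under pics/ and viewed, at most 10 in all, crops included, and the job is handed in when it is done.

Besides the shell and the picture viewer there is one more tool, called as name(argument=value, ...) on one line, values as JSON. servo_tool: Moves the arm, as the interface text tells. Its arguments: {"type":"object","properties":{"moves":{"type":"array"},"force":{"type":"number"}},"required":["moves"]}

```bash
mkdir -p pics; cat > h.py <<'E'
import numpy as np,cv2
from workcell import *
def w(p,c):
    k=calibration(c); return np.array(k["R"]).T@(np.array(p)-np.array(k["t"]))
def px(X,c):
    k=calibration(c); r,_=cv2.Rodrigues(np.array(k["R"])); return cv2.projectPoints(np.array(X,float).reshape(1,3),r,np.array(k["t"],float),np.array(k["camera_matrix"]),np.array(k["dist"]))[0].ravel()
def cloud(depth,c,mask=None):
    k=calibration(c); m=depth>0
    if mask is not None: m&=mask
    v,u=np.nonzero(m); n=cv2.undistortPoints(np.stack([u,v],1).astype(np.float64)[:,None],np.array(k["camera_matrix"]),np.array(k["dist"]))[:,0]
    z=depth[v,u][:,None]; P=np.hstack([n*z,z]); return (P-np.array(k["t"]))@np.array(k["R"]), np.stack([u,v],1)
E
python3 - <<'E'
from h import *
for c in("top","scene"):
    im,d=camera(c); cv2.imwrite(f"pics/{c}0.png",im[:,:,::-1]); np.save(f"{c}_d.npy",d)
    for n in("shaker","platform","stop_top","flask","bottle_a","tray","tipbox","dial_mark","mushroom"):
        for r in mark_of(n,c)[:4]:
            X=w(r["xyz"],c); print(c,n,round(r["score"],2),X.round(3),px(X,c).round())
print(get_obs(),grasp_offset)
E
```

```text
top shaker 0.93 [0.531 0.013 0.004] [315. 210.]
top platform 0.63 [0.47  0.004 0.109] [319. 227.]
top stop_top 0.78 [ 0.656 -0.019  0.092] [329. 141.]
top flask 0.77 [ 0.529 -0.195 -0.001] [409. 210.]
top flask 0.59 [ 0.429 -0.004  0.11 ] [323. 248.]
top bottle_a 0.71 [0.505 0.06  0.108] [290. 210.]
top bottle_a 0.68 [ 0.513 -0.042  0.107] [342. 206.]
top tray 0.83 [ 0.447 -0.336 -0.002] [475. 245.]
top tray 0.64 [ 0.24  -0.305 -0.   ] [468. 342.]
top tipbox 0.88 [0.469 0.343 0.001] [164. 240.]
top dial_mark 0.49 [0.645 0.101 0.069] [272. 151.]
top mushroom 0.61 [ 0.646 -0.024  0.064] [331. 150.]
scene shaker 0.9 [0.533 0.013 0.001] [339. 277.]
scene platform 0.58 [0.473 0.001 0.103] [318. 233.]
scene stop_top 0.66 [ 0.664 -0.022  0.096] [368. 306.]
scene flask 0.83 [ 0.433 -0.006  0.102] [304. 223.]
scene flask 0.65 [ 0.529 -0.199 -0.   ] [256. 327.]
scene bottle_a 0.95 [ 0.515 -0.048  0.102] [310. 259.]
scene bottle_a 0.68 [0.5   0.056 0.103] [347. 229.]
scene tray 0.65 [ 0.239 -0.303  0.001] [150. 258.]
scene dial_mark 0.63 [0.644 0.098 0.072] [406. 274.]
scene mushroom 0.86 [ 0.642 -0.023  0.062] [359. 307.]
{'time': 1.0, 'q': array([-6.58912347e+01,  4.97834445e+00,  1.00798626e+01,  9.50992206e+01,
        5.54467731e-04,  9.00012794e+01]), 'qd': array([ 0.0154044 ,  0.02119239,  0.04148723, -0.13502819,  0.04135909,
        0.04661887]), 'joint_efforts': array([-5.77287101e-04, -5.20105577e+01,  4.64873064e+01,  1.43028283e-03,
        1.53063197e-04,  2.94134134e-05]), 'ee_pos': array([ 0.22466435, -0.50203062,  0.23130425]), 'tcp_rot': array([ 1.79997702e+02, -5.54519034e-04,  2.41074859e+01]), 'wrist_force': array([ 0.01085062,  0.2421904 , -0.21019905]), 'torque': array([0.02911277, 0.00411146, 0.01237452]), 'grasp_force': 0.0, 'opening': 0.08517653441581992} 0.0187
```

View pics/top0.png

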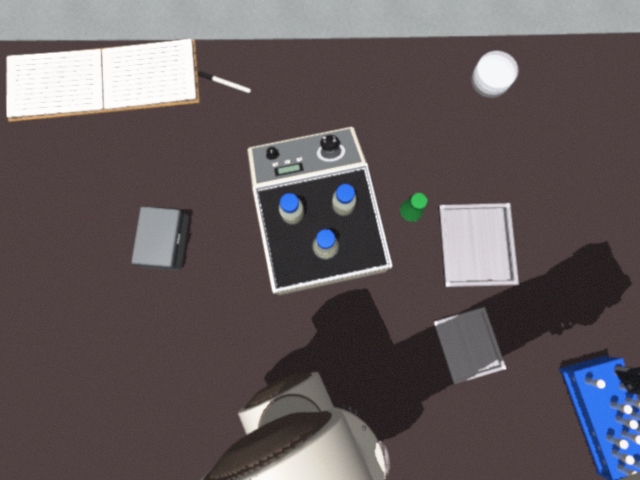

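View pics/scene0.png

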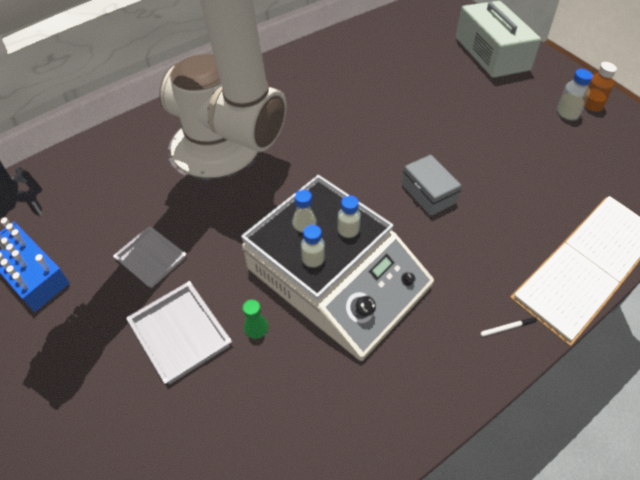

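```bash
python3 - <<'E'
from h import *
for c in("top","scene"):
    im=cv2.imread(f"pics/{c}0.png"); d=np.load(f"{c}_d.npy")
    P,uv=cloud(d,c); hsv=cv2.cvtColor(im,cv2.COLOR_BGR2HSV)[uv[:,1],uv[:,0]]
    # blue caps
    m=(abs(hsv[:,0].astype(int)-110)<14)&(hsv[:,1]>150)&(P[:,2]>.15)&(P[:,0]>.38)&(P[:,0]<.56)&(abs(P[:,1])<.12)
    Q=P[m]; 
    for s in ([.43,-.005],[.51,-.045],[.503,.058]):
        q=Q[np.hypot(*(Q[:,:2]-s).T)<.03]; t=q[q[:,2]>q[:,2].max()-.008]
        print(c,s,len(q),q[:,2].max().round(3),"top centre",((t.max(0)+t.min(0))/2).round(4), np.median(t,0).round(4))
    # panel plane
    m=(P[:,0]>.585)&(P[:,0]<.70)&(P[:,1]>-.1)&(P[:,1]<.13)&(P[:,2]>.02)&(P[:,2]<.11)
    Q=P[m]; best=None; rng=np.random.default_rng(0)
    for i in range(400):
        a=Q[rng.choice(len(Q),3,replace=False)]; n=np.cross(a[1]-a[0],a[2]-a[0]); n/=np.linalg.norm(n)+1e-12; n*=np.sign(n[2])
        if abs(n[2]-.866)>.08: continue
        k=abs((Q-a[0])@n)<.002
        if best is None or k.sum()>best.sum(): best=k
    q=Q[best]; q0=q.mean(0); n=np.linalg.svd(q-q0)[2][2]; n*=np.sign(n[2])
    print(c,"panel n",n.round(3),"yaw",np.degrees(np.arctan2(n[1],n[0])).round(2),"tilt",np.degrees(np.arccos(n[2])).round(1),q0.round(3))
    h=(P-q0)@n; k=(h>.027)&(h<.045)&(np.linalg.norm(P-[.657,-.02,.094],axis=1)<.04)
    print("head pts",k.sum(),"maxh",h[k].max().round(4),"mid",((P[k].max(0)+P[k].min(0))/2).round(4),P[k].mean(0).round(4))
    k2=k&(h>np.percentile(h[k],70)); print(P[k2].mean(0).round(4),h[k2].mean().round(4))
    for n2 in("stop_top",):
        pass
    # trays
    for s in([.447,-.336],[.24,-.305]):
        k=(abs(P[:,0]-s[0])<.11)&(abs(P[:,1]-s[1])<.1)&(P[:,2]>.012)&(P[:,2]<.03)
        if k.sum()>20: print(c,"tray",k.sum(),cv2.minAreaRect((P[k,:2]*1000).astype(np.float32)))
    k=(hsv[:,2]>170)&(hsv[:,1]<60)
a=cv2.resize(cv2.imread("pics/top0.png")[120:300,230:440],None,fx=2,fy=2,interpolation=2)
b=cv2.resize(cv2.imread("pics/scene0.png")[170:350,235:445],None,fx=2,fy=2,interpolation=2)
cv2.imwrite("pics/crop1.png",np.vstack([a,b])[:,:]) if 0 else cv2.imwrite("pics/crop1.png",cv2.resize(np.hstack([a,b]),(800,343)))
E
```

```text
top [0.43, -0.005] 278 0.199 top centre [ 0.4334 -0.0069  0.1946] [ 0.4328 -0.007   0.1946]
top [0.51, -0.045] 275 0.199 top centre [ 0.5158 -0.0442  0.1948] [ 0.5158 -0.0442  0.1947]
top [0.503, 0.058] 273 0.199 top centre [0.4995 0.0574 0.1952] [0.4994 0.0565 0.1946]
top panel n [0.494 0.095 0.864] yaw 10.9 tilt 30.2 [0.635 0.022 0.065]
head pts 198 maxh 0.0373 mid [ 0.6543 -0.0191  0.095 ] [ 0.654  -0.0194  0.0959]
[ 0.6587 -0.0187  0.096 ] 0.035
top tray 1273 ((447.0314025878906, -335.42578125), (176.4617156982422, 154.43605041503906), 0.6407883763313293)
top tray 671 ((236.99444580078125, -302.0169677734375), (130.23126220703125, 114.11181640625), 14.879799842834473)
scene [0.43, -0.005] 225 0.196 top centre [ 0.4349 -0.0087  0.1925] [ 0.4376 -0.0091  0.1924]
scene [0.51, -0.045] 262 0.197 top centre [ 0.5198 -0.046   0.1931] [ 0.5193 -0.0468  0.1924]
scene [0.503, 0.058] 235 0.197 top centre [0.5033 0.0553 0.1931] [0.5042 0.0539 0.1924]
scene panel n [0.489 0.094 0.867] yaw 10.84 tilt 29.9 [0.642 0.016 0.061]
head pts 307 maxh 0.04 mid [ 0.6584 -0.0209  0.0907] [ 0.6599 -0.0227  0.0929]
[ 0.6617 -0.0204  0.0949] 0.0361
scene tray 1246 ((448.50201416015625, -335.64111328125), (179.26254272460938, 153.71484375), 0.3713880777359009)
scene tray 361 ((240.11880493164062, -302.79937744140625), (132.42404174804688, 111.15000915527344), 14.962545394897461)
```

View pics/crop1.png

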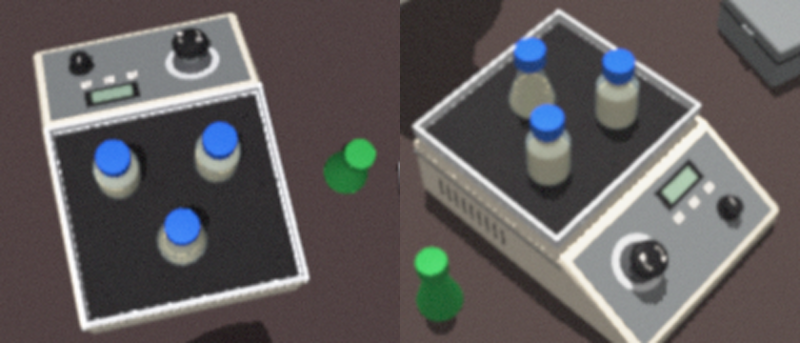

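```bash
cat >> h.py <<'E'
from scipy.spatial.transform import Rotation as Ro
a=np.radians(10.9); N=np.array([.5*np.cos(a),.5*np.sin(a),.866025]); Y=np.array([np.sin(a),-np.cos(a),0])
RP=np.stack([np.cross(Y,-N),Y,-N],1)   # press orientation
RD=Ro.from_euler("xyz",[180,0,10.9],degrees=True).as_matrix()
TOP=np.array([.660,-.020,.0945])
def cur():
    o=get_obs(); return Ro.from_euler("xyz",o["tcp_rot"],degrees=True).as_matrix(),o["ee_pos"],o
def plan(R,p):
    C,c,o=cur(); rv=np.degrees(Ro.from_matrix(C.T@R).as_rotvec()); print("rot",rv.round(2),"rows>=",np.ceil(abs(rv).max()/8.5)); 
    print("shift before rot",(C.T@(p-c)).round(4),"after rot",(R.T@(p-c)).round(4)); print("q",o["q"].round(1),"t",o["time"])
E
python3 - <<'E'
from h import *
plan(RP,np.array([.66,-.03,.27]))
E
```

```text
rot [  3.46 -29.87  12.9 ] rows>= 4.0
shift before rot [ 0.5902 -0.253  -0.0387] after rot [ 0.4282 -0.3812 -0.2919]
q [-65.9   5.   10.1  95.1   0.   90. ] t 1.0
```

servo_tool(moves=[[[0,0,0],[0.01,-0.004,-0.005],0],[[0,0,0],[0.03,-0.013,-0.006],0],[[0,0,0],[0.037,-0.016,-0.008],0],[[0,0,0],[0.037,-0.016,-0.008],0],[[0,0,0],[0.037,-0.016,-0.008],0],[[0,0,0],[0.037,-0.016,-0.003],0],[[0,0,0],[0.037,-0.016,0],0],[[0,0,0],[0.037,-0.016,0],0],[[0,0,0],[0.037,-0.016,0],0],[[0,0,0],[0.037,-0.016,0],0],[[0,0,0],[0.037,-0.016,0],0],[[0,0,0],[0.037,-0.016,0],0]])

```text
time: 2.2
ee_pos: [0.5276, -0.1708, 0.2699]
tcp_rot: [180.0, -0.0, 24.1]
wrist_force: [0.7, 0.4, 0.7]
opening: 0.0
grasp_force: 0.0
```

servo_tool(moves=[[[0,0,0],[0.037,-0.016,0],0],[[0,0,0],[0.037,-0.016,0],0],[[0,0,0],[0.037,-0.016,0],0],[[0,0,0],[0.037,-0.016,0],0],[[0,0,0],[0.037,-0.016,0],0],[[0,0,0],[0.03,-0.01,0],0],[[0,0,0],[0,0,0],0]])

```text
time: 2.9
ee_pos: [0.6878, 0.0009, 0.267]
tcp_rot: [-179.9, 0.1, 24.3]
wrist_force: [0.5, 0.0, -0.5]
opening: -0.0002
grasp_force: 0.0
```

```bash
python3 - <<'E'
from h import *
plan(RP,TOP+.06*N); print(cur()[1], cur()[2]["opening"])
E
```

```text
rot [  3.43 -29.74  13.12] rows>= 4.0
shift before rot [-0.0046  0.0147  0.1205] after rot [0.0592 0.0152 0.1051]
q [1.000e-01 2.770e+01 4.220e+01 1.046e+02 0.000e+00 1.557e+02] t 2.9
[0.68783628 0.00087983 0.26702277] -0.00016806181124429123
```

servo_tool(moves=[[[0.8,-7,3.2],[0,0,0],0],[[0.8,-7,3.2],[0,0,0],0],[[0.8,-7,3.2],[0,0,0],0],[[0.8,-7,3.2],[0,0,0],0],[[0.2,-1.8,0.4],[0,0,0],0],[[0,0,0],[0,0,0],0],[[0,0,0],[0,0,0],0]])

```text
time: 3.6
ee_pos: [0.6509, -0.0055, 0.2337]
tcp_rot: [180.0, 21.1, 13.3]
wrist_force: [0.1, -0.3, 0.5]
opening: 0.0002
grasp_force: 0.0
```

```bash
python3 - <<'E'
from h import *
plan(RP,TOP+.06*N); print(cur()[1], cur()[2]["opening"])
E
```

```text
rot [ 1.06 -8.88  2.2 ] rows>= 2.0
shift before rot [0.0645 0.0174 0.0686] after rot [0.0749 0.0159 0.0574]
q [  1.4  51.   70.8 130.5  -4.3 168.8] t 3.6
[ 0.65092873 -0.00552461  0.23367866] 0.0001878911442438872
```

servo_tool(moves=[[[0,0,0],[0.01,0.004,0.025],0],[[0,0,0],[0.015,0.004,0.02],0],[[0,0,0],[0.02,0.004,0.015],0],[[0,0,0],[0.02,0.005,0.01],0],[[0,0,0],[0,0,0],0]])

```text
time: 4.1
ee_pos: [0.6899, -0.0143, 0.1422]
tcp_rot: [-180.0, 21.3, 13.3]
wrist_force: [0.0, 0.0, -0.2]
opening: 0.0001
grasp_force: 0.0
```

```bash
python3 - <<'E'
from h import *
plan(RP,TOP+.06*N); print(cur()[1], cur()[2]["opening"])
E
```

```text
rot [ 1.03 -8.74  2.17] rows>= 2.0
shift before rot [-0.002  -0.0001 -0.0038] after rot [-0.0025 -0.0001 -0.0034]
q [  0.7  54.   65.1 121.9  -4.5 168.2] t 4.1
[ 0.68994759 -0.01428525  0.142219  ] 0.0001260985020815703
```

servo_tool(moves=[[[0.5,-4.4,1.1],[0,0,0],0],[[0.5,-4.3,1.1],[0,0,0],0],[[0,0,0],[0,0,0],0],[[0,0,0],[0,0,0],0]])

```text
time: 4.5
ee_pos: [0.6549, -0.0142, 0.1397]
tcp_rot: [179.8, 29.4, 10.9]
wrist_force: [-0.3, 0.2, 0.9]
opening: 0.0002
grasp_force: 0.0
```

```bash
python3 - <<'E'
from h import *
im,d=camera("scene"); im2,_=camera("top")
plan(RP,TOP+.03*N); R,p,_=cur();print(p)
for n in("stop_top","mushroom"):
  for c in("scene","top"):
    for r in mark_of(n,c)[:2]: print(c,n,round(r["score"],2),w(r["xyz"],c).round(4))
x=cv2.resize(im[200:380,250:470,::-1],None,fx=2,fy=2); y=cv2.resize(im2[80:260,210:430,::-1],None,fx=2,fy=2)
cv2.imwrite("pics/c2.png",cv2.resize(np.hstack([x,y]),(800,327)))
E
```

```text
rot [ 0.23 -0.67 -0.04] rows>= 1.0
shift before rot [0.0261 0.0066 0.0079] after rot [0.0262 0.0066 0.0076]
q [  1.   59.2  70.8 130.5  -5.1 171.3] t 4.6
[ 0.65493779 -0.01421976  0.14014745]
scene stop_top 0.63 [ 0.6634 -0.0211  0.0951]
scene mushroom 0.51 [ 0.6428 -0.023   0.0608]
```

View pics/c2.png

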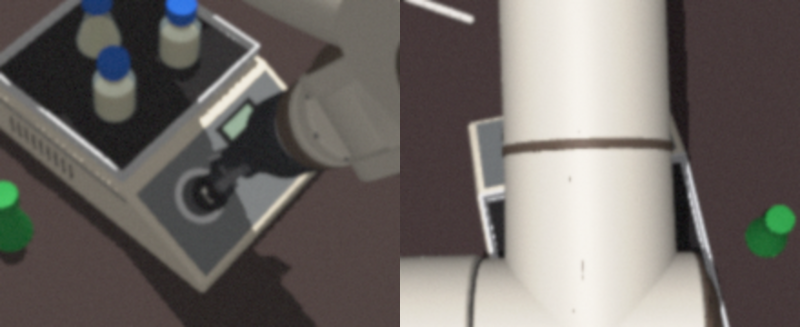

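servo_tool(moves=[[[0,0,0],[0.006,0.003,0.013],0],[[0,0,0],[0.01,0.004,0.007],0],[[0,0,0],[0.01,0,0.003],0],[[0,0,0],[0,0,0],0]])

```text
time: 5.2
ee_pos: [0.6677, -0.0191, 0.1023]
tcp_rot: [179.8, 29.7, 10.9]
wrist_force: [-0.6, -0.2, -0.5]
opening: 0.0004
grasp_force: 0.0
```

```bash
python3 - <<'E'
from h import *
plan(RP,TOP+.0*N); R,p,o=cur();print(p,o["wrist_force"])
E
```

```text
rot [ 0.17 -0.32 -0.04] rows>= 1.0
shift before rot [-0.0028 -0.0006  0.0106] after rot [-0.0027 -0.0006  0.0106]
q [  0.6  61.7  70.6 128.2  -5.3 171.1] t 5.2
[ 0.66765261 -0.01913968  0.10230677] [-0.55005622 -0.17303014 -0.4585736 ]
```

servo_tool(moves=[[[0,0,0],[-0.002,0,0.005],0],[[0,0,0],[0,0,0.004],0],[[0,0,0],[0,0,0.003],0],[[0,0,0],[0,0,0.002],0],[[0,0,0],[0,0,0],0]])

```text
time: 5.7
ee_pos: [0.6592, -0.0207, 0.0938]
tcp_rot: [179.7, 29.5, 10.8]
wrist_force: [2.6, -0.7, 4.5]
opening: 0.0002
grasp_force: 2.3
```

servo_tool(moves=[[[0,0,0],[0,0,0.002],0],[[0,0,0],[0,0,0.002],0],[[0,0,0],[0,0,0],0]])

```text
time: 6.0
ee_pos: [0.6571, -0.0211, 0.0901]
tcp_rot: [179.8, 29.5, 10.8]
wrist_force: [2.3, -0.2, 4.7]
opening: 0.0
grasp_force: 2.4
```

servo_tool(moves=[[[0,0,0],[0,0,0.001],0],[[0,0,0],[0,0,0.001],0],[[0,0,0],[0,0,0],0]])

```text
time: 6.3
ee_pos: [0.6563, -0.0213, 0.0885]
tcp_rot: [179.8, 29.5, 10.8]
wrist_force: [3.3, 0.4, 7.3]
opening: 0.0001
grasp_force: 3.6
```

servo_tool(moves=[[[0,0,0],[0,0,0.001],0],[[0,0,0],[0,0,0.001],0],[[0,0,0],[0,0,0],0]])

```text
time: 6.6
ee_pos: [0.6558, -0.0214, 0.0877]
tcp_rot: [179.7, 29.4, 10.8]
wrist_force: [6.3, 0.6, 12.3]
opening: 0.0002
grasp_force: 6.7
```

servo_tool(moves=[[[0,0,0],[0,0,0.001],0],[[0,0,0],[0,0,0.001],0],[[0,0,0],[0,0,0],0]])

```text
time: 6.9
ee_pos: [0.6556, -0.0214, 0.0876]
tcp_rot: [179.7, 29.1, 10.8]
wrist_force: [11.9, 2.7, 21.4]
opening: -0.0002
grasp_force: 12.2
```

servo_tool(moves=[[[0,0,0],[0,0,-0.006],0],[[0,0,0],[0,0,-0.01],0],[[0,0,0],[0,0,-0.01],0],[[0,0,0],[-0.01,0,-0.017],0],[[0,0,0],[-0.01,0,-0.017],0],[[0,0,0],[0,0,0],0]])

```text
time: 7.5
ee_pos: [0.6551, -0.0195, 0.1447]
tcp_rot: [179.6, 29.0, 10.8]
wrist_force: [0.2, -1.1, 0.4]
opening: -0.0
grasp_force: 0.0
```

servo_tool(moves=[[[0,0,0],[0,0,0],0],[[0,7.5,0],[0,0,0],0],[[0,7.5,0],[0,0,0],0],[[0,7.5,0],[0,0,0],60],[[0,7,0],[0,0,0],60],[[0,0,0],[0,0,-0.04],60],[[0,0,0],[0,0,-0.04],60],[[0,0,0],[0,0,-0.03],60],[[0,0,0],[0,0,0],60]])

```text
time: 8.4
ee_pos: [0.6767, -0.0158, 0.2585]
tcp_rot: [179.7, 8.0, 10.9]
wrist_force: [0.2, -0.0, 0.2]
opening: 0.0511
grasp_force: 0.0
```

```bash
python3 - <<'E'
from h import *
plan(RD,np.array([.434,-.0075,.27])); R,p,o=cur();print(p,o["wrist_force"],o["opening"])
camera("scene")
for r in mark_of("stop_top","scene")[:2]: print(r["score"],w(r["xyz"],"scene"))
E
```

```text
rot [0.32 7.96 0.02] rows>= 1.0
shift before rot [-0.2361 -0.0542  0.0211] after rot [-0.2368 -0.0541 -0.0115]
q [ -0.5  36.3  53.2 114.6  -1.9 168.7] t 8.4
[ 0.67670688 -0.01584446  0.2584723 ] [ 0.21593592 -0.01264309  0.17363162] 0.05110887285257214
0.66 [ 0.66200936 -0.02098061  0.08991399]
0.54 [ 0.63803826 -0.0211473   0.05693432]
```

servo_tool(moves=[[[0.3,8,0],[0,0,-0.01],60],[[0,0,0],[-0.03,-0.006,0],60],[[0,0,0],[-0.036,-0.008,0],60],[[0,0,0],[-0.036,-0.008,0],60],[[0,0,0],[-0.036,-0.008,0],60],[[0,0,0],[-0.036,-0.008,0],60],[[0,0,0],[-0.036,-0.008,0],60],[[0,0,0],[-0.026,-0.008,0],60],[[0,0,0],[0,0,0],60]])

```text
time: 9.4
ee_pos: [0.4331, -0.007, 0.2701]
tcp_rot: [-180.0, 2.2, 10.9]
wrist_force: [0.2, 0.2, 0.6]
opening: 0.0513
grasp_force: 0.0
```

```bash
python3 - <<'E'
from h import *
im,d=camera("scene"); cv2.imwrite("pics/s3.png",cv2.resize(im[130:330,210:450,::-1],None,fx=2.5,fy=2.5))
R,p,o=cur();print(p,o["wrist_force"],o["opening"])
P,uv=cloud(d,"scene"); im=im[:,:,::-1].copy();hsv=cv2.cvtColor(im,cv2.COLOR_BGR2HSV)[uv[:,1],uv[:,0]]
m=(abs(hsv[:,0].astype(int)-110)<14)&(hsv[:,1]>150)&(P[:,2]>.15)
q=P[m]; q=q[np.hypot(*(q[:,:2]-[.434,-.008]).T)<.03]; print(len(q),q.min(0),q.max(0))
for r in mark_of("flask","scene")[:2]: print(r["score"],w(r["xyz"],"scene"))
for r in recognise("stop_top","scene")[:2]: print(r["score"],w(r["xyz"],"scene"))
plan(RD,np.array([.434,-.0075,.165]))
E
```

```text
[ 0.43470242 -0.00711726  0.269781  ] [ 0.77312647 -0.13366046  0.47117103] 0.05108180066310332
222 [ 0.42002392 -0.0262299   0.17625872] [0.45324552 0.00579655 0.19746112]
0.9 [ 0.43218254 -0.00696183  0.10288304]
0.63 [ 0.52933646 -0.20070036  0.00124305]
0.88 [ 0.65876912 -0.02448951  0.08639142]
0.55 [0.48333254 0.31844028 0.06328345]
rot [-0.02  2.21 -0.01] rows>= 1.0
shift before rot [ 1.900e-03 -1.000e-04  1.044e-01] after rot [-2.100e-03 -1.000e-04  1.044e-01]
q [ -0.7  -7.3   2.3 101.7  -0.4 168.4] t 9.55
```

View pics/s3.png

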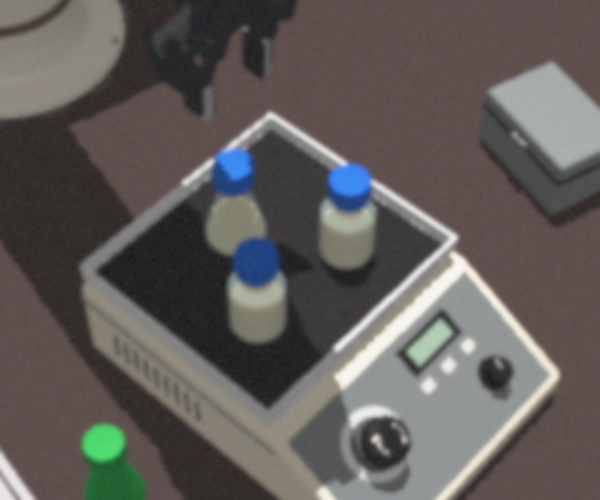

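servo_tool(moves=[[[0,2.2,0],[0,0,0],60],[[0,0,0],[-0.002,0.001,0.03],60],[[0,0,0],[0,0,0.03],60],[[0,0,0],[0,0,0.025],60],[[0,0,0],[0,0,0.015],60],[[0,0,0],[0,0,0.007],60],[[0,0,0],[0,0,0],60]])

```text
time: 10.25
ee_pos: [0.4341, -0.0085, 0.1621]
tcp_rot: [-180.0, 0.1, 10.9]
wrist_force: [0.4, 0.3, -0.7]
opening: 0.0512
grasp_force: 0.0
```

servo_tool(force=25, moves=[[[0,0,0],[0,0,0],45],[[0,0,0],[0,0,0],36],[[0,0,0],[0,0,0],30],[[0,0,0],[0,0,0],30],[[0,0,0],[0,0,0],30],[[0,0,0],[0,0,0],30]])

```text
time: 10.85
ee_pos: [0.4346, -0.0084, 0.1641]
tcp_rot: [-180.0, -0.1, 10.9]
wrist_force: [0.5, 1.6, 6.5]
opening: 0.0321
grasp_force: 25.3
```

servo_tool(force=35, moves=[[[0,0,0],[0,0,-0.004],25],[[0,0,0],[0,0,-0.01],25],[[0,0,0],[0,0,-0.02],25],[[0,0,0],[0,0,-0.03],25],[[0,0,0],[0,0,-0.03],25],[[0,0,0],[0,0,-0.01],25],[[0,0,0],[0,0,0],25]])

```text
time: 11.55
ee_pos: [0.4346, -0.0086, 0.2685]
tcp_rot: [180.0, -0.2, 10.9]
wrist_force: [-0.2, -0.4, -1.2]
opening: 0.0323
grasp_force: 34.9
```

```bash
python3 - <<'E'
from h import *
im,d=camera("scene"); cv2.imwrite("pics/s4.png",cv2.resize(im[60:330,180:450,::-1],None,fx=2,fy=2))
plan(RD,np.array([.447,-.3355,.22])); R,p,o=cur();print(p,o["wrist_force"],o["opening"],o["grasp_force"])
E
```

```text
rot [-0.01 -0.04 -0.  ] rows>= 1.0
shift before rot [-0.0493  0.3235  0.047 ] after rot [-0.0493  0.3235  0.0471]
q [-1.10e+00 -9.80e+00 -1.00e-01  9.96e+01  0.00e+00  1.68e+02] t 11.6
[ 0.43425622 -0.00853309  0.26710448] [ 0.90420633  0.5250649  -1.64127575] 0.03224010199640785 34.89501714706421
```

View pics/s4.png

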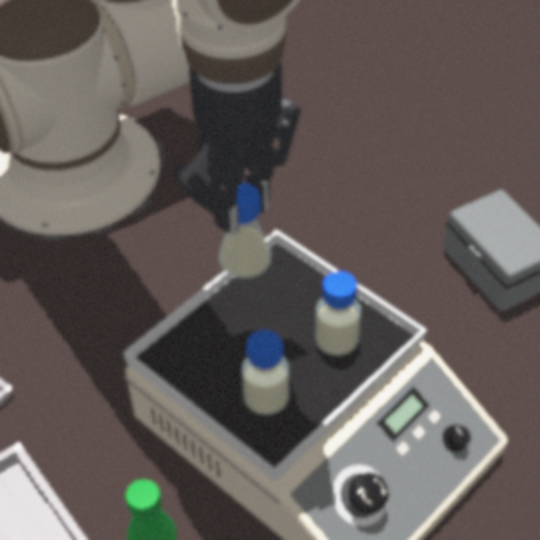

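servo_tool(moves=[[[0,0,0],[-0.001,0.01,0],25],[[0,0,0],[-0.003,0.02,0],25],[[0,0,0],[-0.005,0.033,0],25],[[0,0,0],[-0.005,0.035,0],25],[[0,0,0],[-0.006,0.035,0],25],[[0,0,0],[-0.006,0.035,0],25],[[0,0,0],[-0.006,0.035,0],25],[[0,0,0],[-0.006,0.035,0],25],[[0,0,0],[-0.006,0.035,0],25],[[0,0,0],[-0.003,0.025,0],25],[[0,0,0],[-0.002,0.018,0],25],[[0,0,0],[0,0.008,0],25]])

```text
time: 12.8
ee_pos: [0.4463, -0.3378, 0.2652]
tcp_rot: [-179.9, 0.1, 10.8]
wrist_force: [0.7, 0.4, -0.2]
opening: 0.0317
grasp_force: 35.0
```

servo_tool(moves=[[[0,0,0],[0,0,0.02],25],[[0,0,0],[0,0,0.035],25],[[0,0,0],[0,0,0.035],25],[[0,0,0],[0,0,0.035],25],[[0,0,0],[0,0,0.03],25],[[0,0,0],[0,0,0.02],25],[[0,0,0],[0,0,0.01],25],[[0,0,0],[0,0,0.005],25],[[0,0,0],[0,0,0.003],25],[[0,0,0],[0,0,0],25]])

```text
time: 13.8
ee_pos: [0.4476, -0.336, 0.0749]
tcp_rot: [180.0, -0.1, 10.9]
wrist_force: [0.1, -0.4, -0.7]
opening: 0.0321
grasp_force: 35.0
```

```bash
python3 - <<'E'
from h import *
im,d=camera("scene"); cv2.imwrite("pics/s5.png",cv2.resize(im[200:400,80:300,::-1],None,fx=2.5,fy=2.5))
plan(RD,np.array([.447,-.3355,.0605])); R,p,o=cur();print(p,o["tcp_rot"],o["wrist_force"],o["opening"])
E
```

```text
rot [ 0.04 -0.09 -0.  ] rows>= 1.0
shift before rot [-0.0006 -0.0008  0.0147] after rot [-0.0006 -0.0007  0.0147]
q [-36.9   6.1  -6.   77.8   0.  132.2] t 13.85
[ 0.44768896 -0.33612268  0.07515594] [ 1.79961716e+02 -8.72783793e-02  1.08990281e+01] [-0.59014892  0.59185895 -0.54855812] 0.03162160033065801
```

View pics/s5.png

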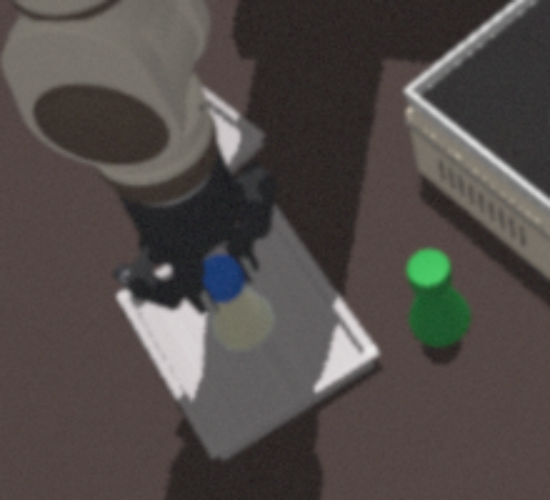

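servo_tool(moves=[[[0,0,0],[0,0,0.004],25],[[0,0,0],[0,0,0.003],25],[[0,0,0],[0,0,0.002],25],[[0,0,0],[0,0,0.002],25],[[0,0,0],[0,0,0],25]])

```text
time: 14.35
ee_pos: [0.4472, -0.3358, 0.0629]
tcp_rot: [-180.0, -0.0, 10.9]
wrist_force: [0.7, -0.1, -0.6]
opening: 0.0319
grasp_force: 35.0
```

servo_tool(moves=[[[0,0,0],[0,0,0.001],25],[[0,0,0],[0,0,0.001],25],[[0,0,0],[0,0,0],25]])

```text
time: 14.65
ee_pos: [0.4473, -0.3358, 0.0612]
tcp_rot: [-180.0, -0.0, 10.9]
wrist_force: [-1.0, -0.6, -2.0]
opening: 0.032
grasp_force: 35.0
```

servo_tool(moves=[[[0,0,0],[0,0,0.001],25],[[0,0,0],[0,0,0],25]])

```text
time: 14.85
ee_pos: [0.4475, -0.3359, 0.0607]
tcp_rot: [180.0, -0.1, 10.9]
wrist_force: [-0.1, 0.0, 3.2]
opening: 0.0319
grasp_force: 35.2
```

servo_tool(force=20, moves=[[[0,0,0],[0,0,0],25],[[0,0,0],[0,0,0],40],[[0,0,0],[0,0,0],50],[[0,0,0],[0,0,0],60],[[0,0,0],[0,0,0],60],[[0,0,0],[0,0,-0.01],60],[[0,0,0],[0,0,-0.03],60],[[0,0,0],[0,0,-0.04],60],[[0,0,0],[0,0,-0.04],60],[[0,0,0],[0,0,-0.04],60],[[0,0,0],[0,0,-0.045],60],[[0,0,0],[0,0,0],60]])

```text
time: 16.05
ee_pos: [0.4482, -0.3367, 0.2727]
tcp_rot: [179.6, -0.4, 10.9]
wrist_force: [1.1, -0.2, 0.4]
opening: 0.0514
grasp_force: 0.0
```

```bash
python3 - <<'E'
from h import *
im,d=camera("scene"); cv2.imwrite("pics/s6.png",im[180:420,80:440,::-1])
for n in("flask","stop_top"):
  for r in mark_of(n,"scene")[:3]: print(n,r["score"],w(r["xyz"],"scene").round(4))
# spun press orientation: about tool z by -45
RS=RP@Ro.from_euler("z",-45,degrees=True).as_matrix()
R,p,o=cur();print(p,o["tcp_rot"])
plan(RD@Ro.from_euler("z",-45,degrees=True).as_matrix(),np.array([.67,-.03,.265]))
E
```

```text
flask 0.9 [ 5.305e-01 -1.986e-01 -5.000e-04]
flask 0.78 [ 0.4447 -0.3368 -0.003 ]
stop_top 0.67 [ 0.5156 -0.0464  0.1061]
stop_top 0.6 [ 0.6601 -0.0189  0.0891]
stop_top 0.27 [ 0.6416 -0.0236  0.0617]
[ 0.44726028 -0.3359887   0.26549202] [ 1.79995778e+02 -5.74161951e-02  1.08942163e+01]
rot [ 3.000e-02 -5.000e-02 -4.501e+01] rows>= 6.0
shift before rot [ 0.2766 -0.2584  0.0008] after rot [0.3783 0.0129 0.0005]
q [-36.9   7.2  16.3  99.1   0.  132.2] t 16.2
```

View pics/s6.png

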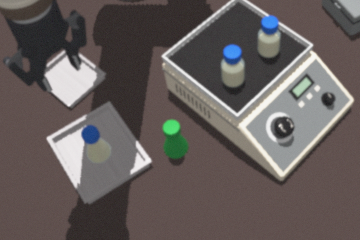

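servo_tool(moves=[[[0,0,-8.4],[0,0,0],75],[[0,0,-8.4],[0,0,0],75],[[0,0,-8.4],[0,0,0],75],[[0,0,-8.4],[0,0,0],75],[[0,0,-8.4],[0,0,0],75],[[0,0,-8.0],[0,0,0],75],[[0,0,0],[0,0,0],75]])

```text
time: 16.9
ee_pos: [0.4468, -0.3356, 0.2639]
tcp_rot: [-179.9, -0.1, 61.0]
wrist_force: [0.4, 0.4, -0.0]
opening: 0.0641
grasp_force: 0.0
```

servo_tool(moves=[[[0,0,0],[0.02,0.003,0],75],[[0,0,0],[0.036,0.0045,0],75],[[0,0,0],[0.036,0.0045,0],75],[[0,0,0],[0.036,0.0045,0],75],[[0,0,0],[0.036,0.0045,0],75],[[0,0,0],[0.036,0.0045,0],75],[[0,0,0],[0.036,0.0045,0],75],[[0,0,0],[0.036,0.0045,0],75],[[0,0,0],[0.036,0.0045,0],75],[[0,0,0],[0.036,0.0045,0],75],[[0,0,0],[0.036,0.0045,0],75],[[0,0,0],[0,0,0],75]])

```text
time: 18.1
ee_pos: [0.6754, -0.0236, 0.2627]
tcp_rot: [-179.8, 0.0, 60.8]
wrist_force: [0.1, -0.0, -1.0]
opening: 0.0641
grasp_force: 0.0
```

```bash
cat >> h.py <<'E'
LT=np.array([.6568,-.0208,.0893])  # latched top
RS=RP@Ro.from_euler("z",-50,degrees=True).as_matrix()
E
python3 - <<'E'
from h import *
R,p,o=cur();print(p,o["tcp_rot"],o["opening"])
plan(RS,np.array([.69,-.018,.18]))
E
```

```text
[ 0.67543137 -0.02362354  0.2627033 ] [-1.79836020e+02  5.63547681e-03  6.08382961e+01] 0.06410146593642639
rot [ 22.81 -19.29  -0.03] rows>= 3.0
shift before rot [0.012  0.0102 0.0827] after rot [0.0373 0.0401 0.0639]
q [-2.000e+00  2.530e+01  3.840e+01  1.032e+02  1.000e-01  1.171e+02] t 18.1
```

servo_tool(moves=[[[0,0,0],[0.004,0.003,0.028],75],[[0,0,0],[0.004,0.003,0.028],75],[[0,0,0],[0.004,0.003,0.028],75],[[5.3,-4.5,0],[0,0,0],75],[[5.3,-4.5,0],[0,0,0],75],[[5.3,-4.5,0],[0,0,0],75],[[0,0,0],[0,0,0],75]])

```text
time: 18.8
ee_pos: [0.6922, -0.0212, 0.1763]
tcp_rot: [-167.7, 10.1, 61.8]
wrist_force: [0.5, -0.6, -1.1]
opening: 0.0642
grasp_force: 0.0
```

```bash
python3 - <<'E'
from h import *
R,p,o=cur();print(p,o["tcp_rot"],o["opening"])
plan(RS,LT+.035*N); print((R.T@[0,0,1]).round(3))
E
```

```text
[ 0.69217397 -0.02121937  0.17629323] [-167.74364332   10.09407394   61.76467811] 0.06419834055652307
rot [10.8  -9.18 -0.2 ] rows>= 2.0
shift before rot [ 0.0047 -0.0053  0.0592] after rot [0.0141 0.0058 0.0577]
q [ -0.5  47.   59.  117.5  -3.  119.2] t 18.8
[-0.175 -0.209 -0.962]
```

servo_tool(moves=[[[0,0,0],[0.002,-0.002,0.02],75],[[0,0,0],[0.002,-0.002,0.02],75],[[0,0,0],[0.001,-0.001,0.014],75],[[3.6,-3,0],[0,0,0],75],[[3.6,-3,0],[0,0,0],75],[[3.6,-3,0],[0,0,0],75],[[0,0,0],[0,0,0],75]])

```text
time: 19.5
ee_pos: [0.6553, -0.0163, 0.1332]
tcp_rot: [-156.4, 18.5, 64.6]
wrist_force: [0.1, -0.3, -0.5]
opening: 0.064
grasp_force: 0.0
```

```bash
python3 - <<'E'
from h import *
R,p,o=cur();print(p,o["tcp_rot"],o["opening"])
plan(RS,LT+.012*N); print((R.T@[0,0,1]).round(3))
E
```

```text
[ 0.65529631 -0.0162647   0.13315205] [-156.41045065   18.47064297   64.59486047] 0.06403792027306973
rot [ 0.17 -0.37 -0.15] rows>= 1.0
shift before rot [0.0107 0.0201 0.0258] after rot [0.0108 0.0203 0.0257]
q [  0.7  59.4  70.3 130.1  -4.9 121.3] t 19.5
[-0.317 -0.38  -0.869]
```

servo_tool(moves=[[[0,0,0],[0.003,0.006,0.012],75],[[0,0,0],[0.004,0.007,0.008],75],[[0,0,0],[0.004,0.007,0.006],75],[[0,0,0],[0,0,0],75]])

```text
time: 19.9
ee_pos: [0.6624, -0.0196, 0.1059]
tcp_rot: [-156.7, 18.3, 64.6]
wrist_force: [-0.1, -0.9, -0.3]
opening: 0.064
grasp_force: 0.0
```

```bash
python3 - <<'E'
from h import *
R,p,o=cur();print(p,o["tcp_rot"],o["opening"],o["wrist_force"])
plan(RS,LT-.020*N)
im,d=camera("scene"); cv2.imwrite("pics/s7.png",cv2.resize(im[250:360,310:440,::-1],None,fx=4,fy=4))
E
```

```text
[ 0.66243401 -0.01963855  0.105931  ] [-156.71398838   18.2684623    64.56956223] 0.06404947794428703 [-0.06834709 -0.94321444 -0.27181964]
rot [ 0.47 -0.56 -0.09] rows>= 1.0
shift before rot [0.0017 0.0023 0.0373] after rot [0.0021 0.0026 0.0373]
q [  0.4  58.8  66.4 126.4  -5.  120.9] t 19.9
```

View pics/s7.png

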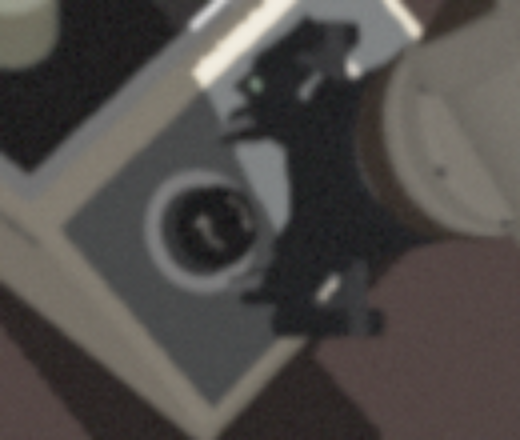

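servo_tool(moves=[[[0.2,-0.2,0],[0.001,0.0015,0.01],75],[[0.2,-0.2,0],[0.001,0.001,0.01],75],[[0,0,0],[0,0,0.009],75],[[0,0,0],[0,0,0.008],75],[[0,0,0],[0,0,0],75]])

```text
time: 20.45
ee_pos: [0.6468, -0.0224, 0.0725]
tcp_rot: [-156.2, 18.6, 64.8]
wrist_force: [-0.8, -0.2, 0.8]
opening: 0.0639
grasp_force: 0.0
```

servo_tool(force=20, moves=[[[0,0,0],[0,0,0],60],[[0,0,0],[0,0,0],52],[[0,0,0],[0,0,0],46],[[0,0,0],[0,0,0],40],[[0,0,0],[0,0,0],40],[[0,0,0],[0,0,0],40],[[0,0,0],[0,0,0],40]])

```text
time: 21.15
ee_pos: [0.6476, -0.0224, 0.0726]
tcp_rot: [-156.3, 18.6, 64.8]
wrist_force: [4.5, -0.3, 4.4]
opening: 0.039
grasp_force: 19.9
```

```bash
python3 - <<'E'
from h import *
R,p,o=cur();print(p,o["tcp_rot"],o["opening"],o["grasp_force"],o["wrist_force"],o["torque"])
plan(RS,LT-.020*N)
E
```

```text
[ 0.6476166  -0.0223641   0.07258774] [-156.32239892   18.61625342   64.76818768] 0.039019219126794104 19.850105345249176 [ 4.54461009 -0.33873487  4.3748462 ] [-0.16985581 -0.92929938  0.1737836 ]
rot [ 0.14 -0.17 -0.06] rows>= 1.0
shift before rot [-0.0003 -0.0001  0.0009] after rot [-0.0003 -0.0001  0.0009]
q [  0.3  53.7  53.9 119.5  -5.2 120.8] t 21.15
```

servo_tool(moves=[[[0,0,6],[0,0,0],40],[[0,0,6],[0,0,0],40],[[0,0,6],[0,0,0],40],[[0,0,6],[0,0,0],40],[[0,0,6],[0,0,0],40],[[0,0,6],[0,0,0],40],[[0,0,6],[0,0,0],40],[[0,0,5],[0,0,0],40],[[0,0,0],[0,0,0],40]])

```text
time: 22.05
ee_pos: [0.6473, -0.0219, 0.0727]
tcp_rot: [-178.3, 29.8, 14.1]
wrist_force: [3.5, 1.2, 5.7]
opening: 0.0386
grasp_force: 19.9
```

```bash
python3 - <<'E'
from h import *
R,p,o=cur();print(p,o["q"].round(1),o["opening"],o["grasp_force"],o["wrist_force"],R.T@o["torque"])
E
```

```text
[ 0.64729868 -0.02193904  0.07272917] [  0.3  53.7  53.8 119.5  -5.2 168. ] 0.038628606728895794 19.850555956363678 [3.5065064  1.16031487 5.7014046 ] [ 0.10772347  0.54028501 -0.03917973]
```

servo_tool(moves=[[[0,0,0],[0,0,-0.004],40],[[0,0,0],[0,0,-0.004],40],[[0,0,0],[0,0,-0.001],40],[[0,0,0],[0,0,0],55],[[0,0,0],[0,0,0],75],[[0,0,0],[0,0,0],75],[[0,0,0],[0,0,0],75],[[0,0,0],[0,0,-0.015],75],[[0,0,0],[0,0,-0.015],75],[[0,0,0],[-0.01,0,-0.01],75],[[0,0,0],[-0.01,0,-0.017],75],[[0,0,0],[0,0,0],75]])

```text
time: 23.25
ee_pos: [0.6554, -0.0208, 0.1409]
tcp_rot: [-178.4, 29.1, 14.2]
wrist_force: [-0.3, -0.1, 0.8]
opening: 0.0639
grasp_force: 0.0
```

servo_tool(moves=[[[0,0,0],[-0.01,0,-0.017],75],[[0,7,0],[0,0,0],75],[[0,7,0],[0,0,0],75],[[0,7,0],[0,0,0],75],[[0,0,0],[-0.005,0,-0.03],75],[[0,0,0],[-0.005,0,-0.03],75],[[0,7,0],[0,0,-0.03],75],[[0,0,0],[0,0.03,0],75],[[0,0,0],[0,0.04,0],75],[[0,0,0],[0,0.04,0],75],[[0,0,0],[0,0.04,0],75],[[0,0,0],[0,0,0],75]])

```text
time: 24.45
ee_pos: [0.7076, -0.1721, 0.2352]
tcp_rot: [-178.8, 7.2, 13.4]
wrist_force: [0.3, 0.5, -0.4]
opening: 0.0641
grasp_force: 0.0
```

```bash
python3 - <<'E'
from h import *
R,p,o=cur();print(p,o["tcp_rot"],o["wrist_force"])
im,d=camera("scene"); cv2.imwrite("pics/s8.png",cv2.resize(im[150:410,90:450,::-1],None,fx=2,fy=2))
for n in("flask","stop_top","bottle_a"):
  for r in mark_of(n,"scene")[:3]: print(n,r["score"],w(r["xyz"],"scene").round(4))
P,_=cloud(d,"scene"); d0,_=cloud(np.load("scene_d.npy"),"scene")
for Q in(d0,P):
    h=(Q-[.642,.016,.061])@N; k=np.linalg.norm((Q-LT)-np.outer((Q-LT)@N,N),axis=1)<.008
    k&=(h>.01)&(h<.05); print(k.sum(),np.median(h[k]))
E
```

```text
[ 0.70760641 -0.17205337  0.23521243] [-178.77414712    7.23327586   13.38944003] [ 0.30287768  0.45099108 -0.39413255]
flask 0.88 [ 5.307e-01 -1.988e-01 -3.000e-04]
flask 0.71 [ 4.488e-01 -3.345e-01  3.000e-04]
stop_top 0.84 [ 0.6635 -0.0209  0.0923]
50 0.03500695548014779
51 0.03454571543736508
```

View pics/s8.png

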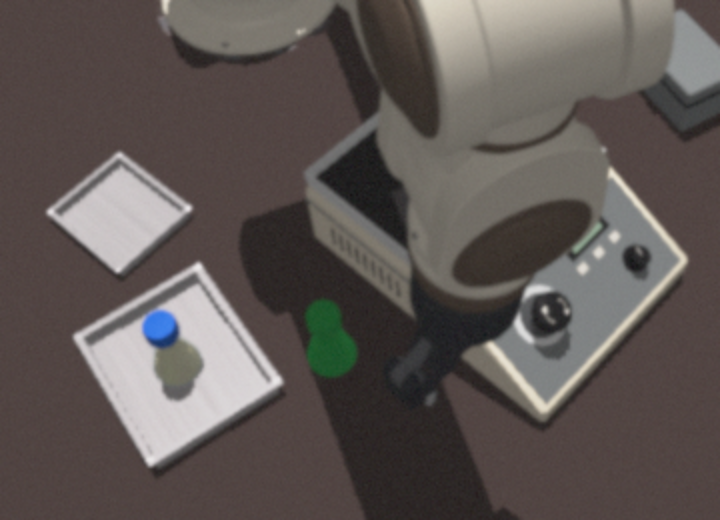

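The picture shows the flask upright in the tray (180,350) and the mushroom out at (550,312). Its measured height matches the start to within 0.5 mm, and the gripper is clear of everything.

```bash
python3 -c "
from workcell import job_done; print(job_done())"
```

```text
the job is handed in; nothing more can be done
None
```

I handed the job in at about 24.5 s: the stop was latched, the flask was moved upright into the 170 x 140 mm tray, and the mushroom was turned and sprang back out. The last picture confirms the flask and the mushroom. The arm hid both bottles in it, so I did not re-check them after the turn.

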